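# Hold the extractor fan's key switch turned

### The arm

A 6-joint arm with a two-finger parallel gripper is mounted at the origin on the work surface. World frame = base frame: x ahead of the robot, y to its left, z up, the work surface at z = 0. Lengths are in m, angles in rad, forces in N, time in s.
With the tool pointing down it reaches from about 0.375 to 0.9 m from the base axis. Payload 3.1 kg.
Tool frame: the origin (TCP) lies between the finger pads; the fingertips stand 22 mm ahead of it and the grasp point (between the pads) lies 3 mm ahead of it; z points along the fingers, y is the direction in which the jaws open and shut (so a half turn about z gives the same grasp; the last joint's range is limited). The gripper opens to 87 mm and grips with 3 to 60 N. Pads are 19 mm wide; open, the fingers measure 117 mm over their backs; the gripper's body (75 mm by 190 mm) begins 51 mm behind the grasp point.
Start: joints at [1.133, 0.527, 1.433, -0, 1.181, -0.178], TCP at [0.161, 0.604, 0.245] pointing down, gripper open.
Joint ranges: [-3.08, 3.08], [-0.75, 2.2], [0.22, 2.44], [-1.43, 4.57], [0, 2.65], [-2.85, 2.85]. Speed limits (rad/s): [2.79, 2.79, 3.14, 3.14, 3.14, 3.14].

### API

Orientations are given as a unit quaternion [x, y, z, w].
In Python, from rig import get_obs, camera, get_calibration, hand_in, search_frame gives the robot as it stands.
- The arm moves only by the shell command python3 -m jog 'ROWS' [FORCE]. ROWS is JSON, a list of rows, each an object with "grip": the closure in counts, from 0 (fully open) to 255 (shut); "travel": the shift along the world's x, y, z in cm, a list of three; "twist": the turn about the world's z in degrees. A call has 1 to 8 rows; each row shifts and turns the commanded pose from where the row before left it; what a row does not reach is not made up. A row lasts 1/10 s, in which the tool goes at most 50 mm and 8.59 degrees, less where a joint would pass 70% of its speed; a pose out of reach is approached as far as the arm can. A call is refused whole if a number of a shift passes 5 or a number of a turn 8.59, either way. A call with a gripper value outside its range is refused whole. The fingers move at their own pace and stop on an object; FORCE is the grip in N (left out, the last holds). Time passes only in rows, so rows that do not move let the fingers close. It gives the time, the measured TCP pose, the force and the opening at its end, in the units of the state.
- get_obs(): the state, without advancing time (a new reading comes with each control period).
- camera(name): name is "scene" or "side" or "wrist"; returns the picture (400x640x3 uint8, red, green, blue); there is no depth.
- get_calibration(name): a dict with "fx", "fy", "cx", "cy" (pixels), "k1" (the pictures are not rectified: a ray, as slopes to the right and down, at radius r is drawn at 1 + k1 r^2 times it, then the intrinsics apply), "R" (3x3) and "t" (3): a world point X has camera coordinates R X + t; the wrist camera has in their place "T_tool_cam" (4x4, takes a point from camera to tool coordinates, whose origin is the TCP and whose axes are the flange's). Camera axes: x right, y down, z forward; pixel columns grow to the right and rows downward; lengths in m; the calibration is good to about 2 mm. A picture is of the moment at which its call begins: read the wrist's pose just before it. get_calibration takes no time and is no camera call.
- hand_in(): hands the job in, once; it reports no verdict.
Trained networks look in the newest picture that a camera, given by its name, has taken for a name from the list of things; names that differ only in an ending like _2 or _b are one class to them, and where a whole thing is asked for, a point or a joint stands for the part that bears it (a point fixed in the world has none). Each returns a list of dicts, best first, with "p" (0 to 1); they miss things now and then, are a little off and sometimes report something else, mostly with a low value. They report only what shows in the picture. A call takes as long as a camera call. They do not tell look-alikes from the thing itself.
- search_frame(target, camera): "at" ([x, y, z] in m, in world coordinates, good to about 4 mm: the middle of the surface that is visible of it).
The state is a dict: "time": time; "q": joint angles; "joint_velocities": joint speeds; "joint_torque": joint torques, N m; "position": TCP position; "tool_rot": TCP orientation; "ft_force": force on the tool from outside, world axes, zero at the start; "moment": the same for the moment, N m; "grip_width": finger opening in m.
Only numpy, scipy, OpenCV 4.12 (cv2) and the standard library are available. Lean on these libraries where they do the work, as an engineer would, in place of code of your own. Each camera call takes 0.05 s, during which the arm holds its last target. There are 200 camera calls.

### The job

Run the extractor fan by its spring-return key switch: take the square-headed fan key out of its wooden stand, push it fully home in the lock on top of the metal switch box (the lock is sticky, so rock the key some 25 degrees to both sides under light pressure instead of forcing it), turn it a quarter turn clockwise and keep holding it there. Finish still gripping the turned key. Leave the round-headed pantry key in its stand and do not knock the two jars about.

Things in the scene. Friction and masses are not known exactly. Their poses are not given: they have to be found in the camera images.
- fan_key: Fan key, loose, about 35 g, upright in fan_stand at the start, blade down. Black head: flat square plate 36 mm wide (its x), 10 thick (its y), 36 tall. Steel blade 16 mm wide (x), 5 thick (y), 28 long, lower edge rounded (2.5 mm) across the thickness. Origin: centre of the blade's lower tip; z up along the key; the head spans z = 28 to 64 mm. Same after half a turn about z.
- fan_stand: Dark wooden block 60 x 45 x 32 mm (x, y, z), fixed, origin at the centre of its underside, with one slot 19 x 7.5 mm (long side along its x), 22 mm deep, in the middle of its top; holds the fan key, whose tip stands 10 mm above the counter and whose head begins 6 mm above the block.
- pantry_key: The pantry key, to be left alone, loose: the same blade, but a round disc head 40 mm across and 10 mm thick. Stands in pantry_stand. Origin at the blade's tip, z up, disc centre at z = 46 mm.
- pantry_stand: A fixed stand of the same make and size as fan_stand, holding the pantry key.
- lock_box: Switch box, fixed: aluminium, 80 x 100 x 60 mm (x, y, z), origin at the centre of its underside. In the middle of its top a round brass lock face 39 mm across stands 2 mm proud, with a black key slot 18 x 6.5 mm, its mouth countersunk to 24 x 12.5 mm over 4.5 mm. Untouched, the slot's long side runs along the box's x axis.
- keyway (a point): Centre of the slot's mouth on the brass face, 62 mm above the counter; axes as the box's. Fully home, the key's head rests on the face, its tip 28 mm below this point.
- wafers (a point): Hidden point on the lock axis, 20 mm below the mouth. Two wafers, tops 10 and 18 mm below the mouth, have their slots (18 x 6.5 mm) out of line by 0.26 to 0.35 rad, one each way, held by friction (0.04 N m each). A straight push sticks there; rocking the key 0.4 to 0.5 rad to both sides under 5 to 20 N lets it drop through (pressed harder it drags them along: ease up, turn, press again).
- plug (a joint): Turn of the brass face (rad), 0 at rest, positive clockwise from above, stops at -0.6 and 1.6. A spring (0.06 N m per rad) turns it back when let go; holding 1.57 takes about 0.18 N m. The key has about 0.1 rad of play in the slot each way, so the face lags behind the hand a little.
- spice_jar: Bystander: jar, 48 mm across, 85 mm tall. Origin at its own underside's centre.
- salt_jar: Bystander: jar, 52 mm across, 75 mm tall. Origin at its own underside's centre.
There are look-alikes about, which are no part of the job. What is shaped like the fan_key but green is not meant. Leave any blue look-alike of the fan_stand alone.

How it is judged:
By the outcome, as a careful person would: the job done as asked, in the order asked, and still so for the second after the job is handed in, while the arm keeps its last pose, push and grip.
It also fails if it takes over 58 s, if anything falls off the work surface, if the arm or the gripper's body presses on something with over 40 N, if the wrist force passes 120 N, or if a joint passes its speed limit or range.

## Working session

There is one attempt and no reset: what is moved stays moved. The work goes in short steps, Python scripts to look and compute and a shell command to move; the robot and the scene stay as the last step left them, time stands still between calls to the robot, and variables do not carry over. Pictures are saved under pics/ and viewed, about 8 in all and at most 12, crops included, and the job is handed in when it is done.

```bash
mkdir -p pics; ls; cat > h.py <<'E'
import numpy as np, cv2
from rig import *
from scipy.spatial.transform import Rotation as Ro
def cam(name):
    o=get_obs(); c=get_calibration(name)
    if 'R' in c: R,t=np.array(c['R']),np.array(c['t'])
    else:
        T=np.eye(4);T[:3,:3]=Ro.from_quat(o['tool_rot']).as_matrix();T[:3,3]=o['position']
        W=np.linalg.inv(T@np.array(c['T_tool_cam']));R,t=W[:3,:3],W[:3,3]
    return c,R,t
def px(P,m):
    c,R,t=m; X=(np.atleast_2d(P)@R.T)+t; s=X[:,:2]/X[:,2:]; s=s*(1+c['k1']*(s**2).sum(1,keepdims=True))
    return s*[c['fx'],c['fy']]+[c['cx'],c['cy']]
def at(uv,z,m):
    c,R,t=m; d=(np.array(uv)-[c['cx'],c['cy']])/[c['fx'],c['fy']]; s=d.copy()
    for _ in range(20): s=d/(1+c['k1']*(s@s))
    r=R.T@np.append(s,1); o=-R.T@t
    return o+r*(z-o[2])/r[2]
E
python3 - <<'E'
from h import *
print({k:v for k,v in get_obs().items()})
for n in ['scene','side','wrist']:
    m=cam(n); im=camera(n); cv2.imwrite(f'pics/{n}0.png',im[:,:,::-1])
    print(n,'campos',-m[1].T@m[2])
    for t in ['fan_key','fan_stand','pantry_key','lock_box','plug','spice_jar','salt_jar']:
        for d in search_frame(t,n): 
            if d['p']>.2: print(n,t,round(d['p'],2),np.round(d['at'],3),px(d['at'],m).round())
E
```

```text
pics
{'time': 0.0, 'q': array([ 1.13251579e+00,  5.28451043e-01,  1.43390636e+00, -8.14886045e-06,
        1.18139854e+00, -1.78509508e-01]), 'joint_velocities': array([-0.000503  , -0.00090418, -0.00264631, -0.00055328,  0.00052679,
       -0.00111998]), 'joint_torque': array([-4.52605200e-04, -4.40040958e+01, -1.76593405e+01,  6.32269029e-02,
        5.83365757e-02, -1.78393720e-04]), 'position': array([0.16021907, 0.60340158, 0.24357959]), 'tool_rot': array([ 1.29519007e-01,  9.91576349e-01, -1.03175876e-03, -3.24721487e-04]), 'ft_force': array([-0.30044103,  0.48706195,  0.6609711 ]), 'moment': array([-0.03825761, -0.03044184, -0.00040818]), 'grip_width': 0.08740846270707132}
scene campos [ 1.01918897 -0.32217652  0.64803625]
scene fan_key 0.72 [ 0.544 -0.246  0.066] [[213. 239.]]
scene fan_key 0.72 [ 0.634 -0.235  0.05 ] [[240. 275.]]
scene fan_stand 0.91 [ 0.555 -0.251  0.031] [[216. 255.]]
scene fan_stand 0.74 [ 0.566 -0.348  0.027] [[170. 285.]]
scene pantry_key 0.56 [0.569 0.268 0.059] [[420. 150.]]
scene pantry_key 0.33 [ 0.607 -0.013  0.062] [[332. 210.]]
scene lock_box 0.
[... 202 characters left out ...]
]
side campos [0.46299705 0.72222556 0.67268964]
side fan_key 0.75 [ 0.537 -0.241  0.062] [[373. 150.]]
side fan_key 0.45 [ 0.629 -0.23   0.045] [[333. 154.]]
side fan_stand 0.81 [ 0.537 -0.225  0.025] [[371. 167.]]
side fan_stand 0.57 [ 0.564 -0.334  0.032] [[366. 139.]]
side fan_stand 0.34 [0.56  0.285 0.03 ] [[316. 348.]]
side pantry_key 0.84 [0.561 0.279 0.063] [[316. 332.]]
side lock_box 0.64 [0.58  0.029 0.06 ] [[334. 224.]]
side plug 0.52 [ 0.581 -0.004  0.064] [[336. 211.]]
side spice_jar 0.93 [0.682 0.134 0.06 ] [[265. 255.]]
side salt_jar 0.98 [ 0.701 -0.132  0.046] [[292. 174.]]
side salt_jar 0.55 [ 0.583 -0.004  0.062] [[335. 212.]]
wrist campos [0.09462184 0.62163388 0.3851019 ]
```

View pics/scene0.png

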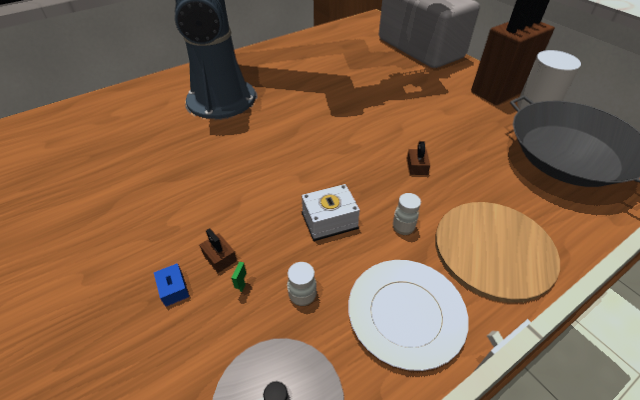

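```bash
python3 - <<'E'
import cv2
a=cv2.imread('pics/scene0.png')[200:320,140:300]
b=cv2.imread('pics/side0.png')[110:210,290:423]
cv2.imwrite('pics/c1.png',cv2.vconcat([cv2.resize(a,(400,300),interpolation=2),cv2.resize(b,(400,300),interpolation=2)]))
E
```

```text
(no output)
```

View pics/c1.png

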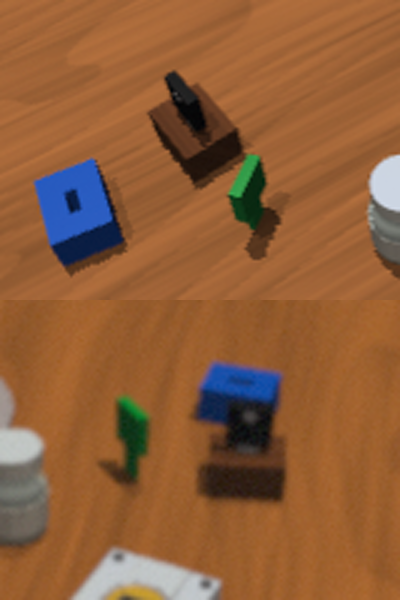

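Black square key at scene (213,239) in the dark stand. Things it could be taken for are the green key (240,275), the pantry key with its round black head (420,150), and the blue stand (171,285). I choose (213,239); the crop shows a square black head.

```bash
python3 - <<'E'
from h import *
c=get_calibration('wrist');print(np.round(c['T_tool_cam'],3),c['fx'],c['cx'],c['cy'])
E
python3 -m jog '[{"grip":0,"travel":[3,-4,0],"twist":0},{"grip":0,"travel":[3,-4,0],"twist":0},{"grip":0,"travel":[3,-4,0],"twist":0},{"grip":0,"travel":[3,-4,0],"twist":0},{"grip":0,"travel":[3,-4,0],"twist":0},{"grip":0,"travel":[3,-4,0],"twist":0},{"grip":0,"travel":[3,-4,0],"twist":0},{"grip":0,"travel":[3,-4,0],"twist":0}]'
```

```text
[[ 0.001 -0.968 -0.252  0.068]
 [ 1.     0.001  0.     0.   ]
 [-0.    -0.252  0.968 -0.141]
 [ 0.     0.     0.     1.   ]] 303.16543237410394 317.7274006442166 203.2823522013968
time: 2.0
position: [0.4016, 0.2824, 0.2449]
tool_rot: [0.129, 0.992, 0.0, 0.0]
ft_force: [0.6, 0.3, -0.0]
grip_width: 0.0873
```

```bash
python3 -m jog '[{"grip":0,"travel":[2,-4.5,0],"twist":0},{"grip":0,"travel":[2,-4.5,0],"twist":0},{"grip":0,"travel":[2,-4.5,0],"twist":0},{"grip":0,"travel":[1,-4.5,0],"twist":0},{"grip":0,"travel":[1,-4.5,0],"twist":0},{"grip":0,"travel":[1,-4.5,0],"twist":0},{"grip":0,"travel":[0,-4.5,0],"twist":0},{"grip":0,"travel":[0,-4.5,0],"twist":0}]'
```

```text
time: 2.8
position: [0.4907, -0.078, 0.2447]
tool_rot: [0.13, 0.992, -0.0, 0.0]
ft_force: [1.6, 0.0, -0.4]
grip_width: 0.0873
```

```bash
python3 - <<'E'
from h import *
m=cam('wrist'); im=camera('wrist'); cv2.imwrite('pics/w1.png',im[:,:,::-1])
print(px([[.583,-.005,.062],[.54,-.245,.066]],m))
for t in ['lock_box','plug','fan_key']:
    for d in search_frame(t,'wrist'): 
        if d['p']>.2: print(t,round(d['p'],2),np.round(d['at'],3),px(d['at'],m).round())
E
python3 -m jog '[{"grip":0,"travel":[0,-4.5,0],"twist":0},{"grip":0,"travel":[0,-4.5,0],"twist":0},{"grip":0,"travel":[0,-4,0],"twist":0},{"grip":0,"travel":[0,0,0],"twist":0},{"grip":0,"travel":[0,0,0],"twist":0}]'
python3 - <<'E'
from h import *
m=cam('wrist'); im=camera('wrist'); cv2.imwrite('pics/w2.png',im[:,:,::-1])
for t in ['fan_stand','fan_key']:
    for d in search_frame(t,'wrist'): 
        if d['p']>.2: print(t,round(d['p'],2),np.round(d['at'],3),px(d['at'],m).round())
import pickle
a=cv2.imread('pics/w1.png');cv2.imwrite('pics/w12.png',cv2.hconcat([cv2.resize(a[0:400,300:640],(340,400)),im[:,100:540,::-1]]))
print(get_obs()['q'])
E
```

```text
[[399.81303815 249.3011699 ]
 [187.65499281 266.98338243]]
lock_box 0.94 [ 0.555 -0.006  0.06 ] [[394. 227.]]
lock_box 0.54 [0.566 0.273 0.039] [[637. 170.]]
plug 0.64 [ 0.569 -0.014  0.058] [[389. 239.]]
fan_key 0.69 [ 0.524 -0.243  0.052] [[190. 249.]]
fan_key 0.56 [ 0.612 -0.225  0.046] [[230. 306.]]
time: 3.5
position: [0.4904, -0.2049, 0.2443]
tool_rot: [0.13, 0.992, 0.001, -0.0]
ft_force: [0.3, -0.0, -0.1]
grip_width: 0.0876
fan_stand 0.93 [ 0.527 -0.24   0.034] [[297. 220.]]
fan_stand 0.69 [ 0.53  -0.353  0.019] [[213. 240.]]
fan_key 0.93 [ 0.532 -0.242  0.072] [[294. 235.]]
fan_key 0.69 [ 0.618 -0.232  0.054] [[323. 293.]]
fan_key 0.31 [ 0.563 -0.017  0.059] [[498. 208.]]
[-6.04699474e-01  4.01999642e-01  1.66711944e+00  5.25739300e-04
  1.07385636e+00 -1.91827833e+00]
```

View pics/w12.png

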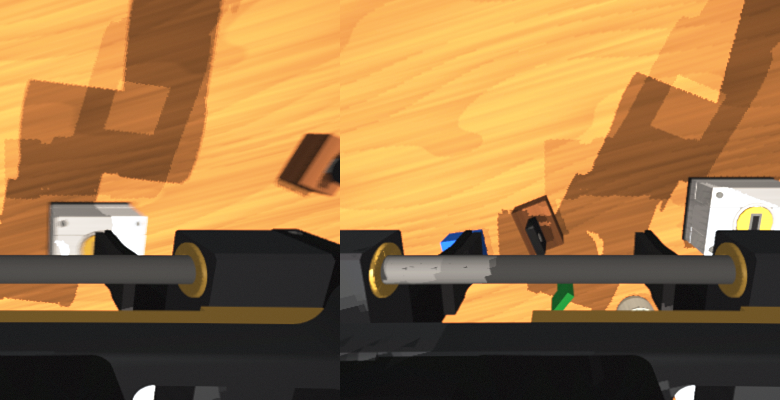

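```bash
python3 -m jog '[{"grip":0,"travel":[4,-1,0],"twist":0},{"grip":0,"travel":[4,-1,0],"twist":0},{"grip":0,"travel":[3,-1,0],"twist":0},{"grip":0,"travel":[0,0,0],"twist":0},{"grip":0,"travel":[0,0,0],"twist":0}]'
python3 - <<'E'
from h import *
m=cam('wrist'); im=camera('wrist'); cv2.imwrite('pics/w3.png',im[:,:,::-1])
for t in ['fan_stand','fan_key']:
    for d in search_frame(t,'wrist'): 
        if d['p']>.2: print(t,round(d['p'],2),np.round(d['at'],3),px(d['at'],m).round())
u,v=px([.535,-.244,.05],m)[0].astype(int);print(u,v)
u0,v0=max(u-75,0),max(v-75,0)
print(u0,v0);cv2.imwrite('pics/w3c.png',cv2.resize(im[v0:v0+150,u0:u0+150,::-1],(600,600),interpolation=2))
E
```

```text
time: 4.15
position: [0.6005, -0.2341, 0.2439]
tool_rot: [0.128, 0.992, 0.0, -0.001]
ft_force: [-1.9, 0.3, -0.4]
grip_width: 0.087
fan_stand 0.76 [ 0.534 -0.243  0.034] [[295. 130.]]
fan_stand 0.64 [ 0.556 -0.342  0.032] [[219. 171.]]
fan_key 0.66 [ 0.622 -0.238  0.062] [[319. 209.]]
fan_key 0.59 [ 0.541 -0.247  0.07 ] [[290. 138.]]
292 131
217 56
```

View pics/w3c.png

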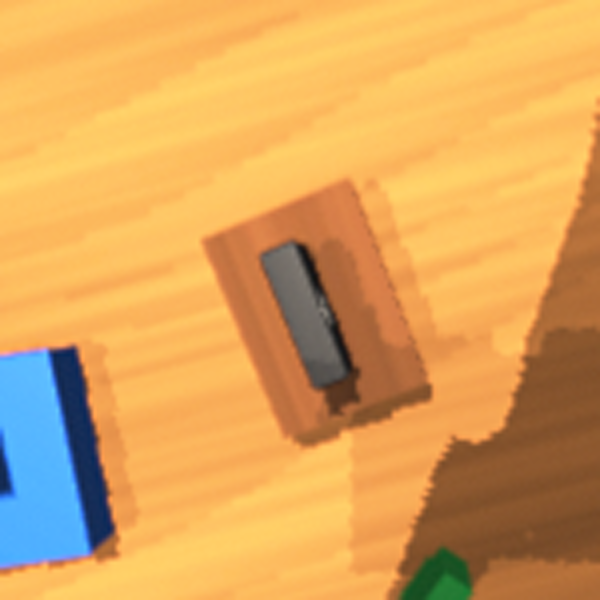

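The crop shows a black plate on edge in the dark stand, with its top face spanning crop pixels (262,255)–(350,375). The blue stand and green key are clear of it.

```bash
python3 - <<'E'
from h import *
m=cam('wrist')
f=lambda l,z:np.array([at([x/4+217-.375,y/4+56-.375],z,m) for x,y in l])
K=f([(262,255),(295,242),(350,375),(315,388)],.074)
S=f([(204,240),(350,180),(432,387),(292,437)],.032)
for P in(K,S):
    e=np.roll(P,-1,0)-P; print(P.mean(0),np.linalg.norm(e,axis=1),np.degrees(np.arctan2(e[:,1],e[:,0])))
Rm=Ro.from_quat(get_obs()['tool_rot']).as_matrix();print('tooly',np.degrees(np.arctan2(Rm[1,1],Rm[0,1])))
E
```

```text
[ 0.53654214 -0.24314613  0.074     ] [0.00877358 0.03485247 0.00949443 0.03475339] [  95.79900304    7.40323949  -84.72216615 -173.78015534]
[ 0.53726012 -0.24257534  0.032     ] [0.0439183  0.06092956 0.04313035 0.05964588] [  96.443467      7.35135052  -85.28693076 -171.85309703]
tooly 75.16497344315957
```

```bash
python3 -m jog '[{"grip":0,"travel":[-2.1,-0.3,-2],"twist":7.3},{"grip":0,"travel":[-2.1,-0.3,-2],"twist":7.3},{"grip":0,"travel":[-2.15,-0.3,-2],"twist":7.3},{"grip":0,"travel":[0,0,-3],"twist":0},{"grip":0,"travel":[0,0,-3],"twist":0},{"grip":0,"travel":[0,0,-2.0],"twist":0},{"grip":0,"travel":[0,0,0],"twist":0},{"grip":0,"travel":[0,0,0],"twist":0}]'
python3 - <<'E'
from h import *
p=get_obs()['position'];print(p)
o=[]
for n in('scene','side'):
    m=cam(n);im=camera(n)
    u,v=px([.537,-.243,.07],m)[0].astype(int)
    o.append(cv2.resize(im[v-50:v+50,u-50:u+50,::-1],(400,400),interpolation=2))
cv2.imwrite('pics/d1.png',cv2.hconcat(o))
Rm=Ro.from_quat(get_obs()['tool_rot']).as_matrix();print('tooly',np.degrees(np.arctan2(Rm[1,1],Rm[0,1])))
E
```

```text
time: 5.1
position: [0.5366, -0.2448, 0.105]
tool_rot: [-0.061, 0.998, 0.0, -0.0]
ft_force: [1.1, 0.0, 1.4]
grip_width: 0.0871
[ 0.53664029 -0.24480302  0.10504756]
tooly 97.02117530387694
```

View pics/d1.png

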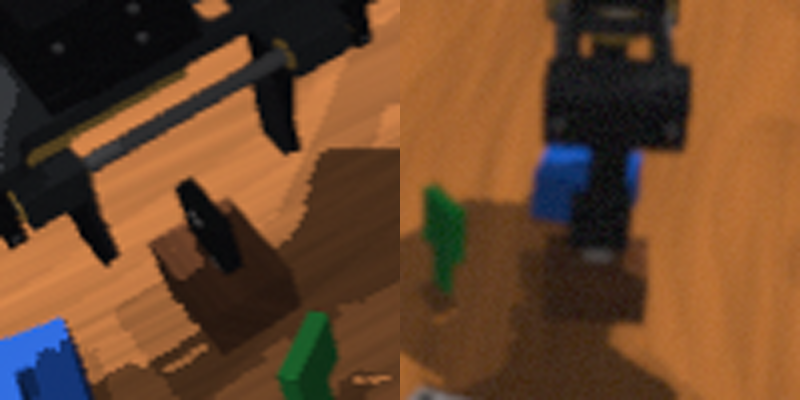

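```bash
python3 -m jog '[{"grip":0,"travel":[0,0.15,-2],"twist":0},{"grip":0,"travel":[0,0,-2],"twist":0},{"grip":100,"travel":[0,0,0],"twist":0},{"grip":200,"travel":[0,0,0],"twist":0},{"grip":255,"travel":[0,0,0],"twist":0},{"grip":255,"travel":[0,0,0],"twist":0},{"grip":255,"travel":[0,0,0],"twist":0},{"grip":255,"travel":[0,0,0],"twist":0}]' 40; python3 -c "
from rig import *;print(get_obs()['moment'])"
```

```text
time: 6.0
position: [0.5372, -0.2437, 0.0651]
tool_rot: [-0.061, 0.998, -0.0, 0.0]
ft_force: [-0.7, 0.5, 0.5]
grip_width: 0.0467
[ 0.05100189  0.00906547 -0.01303569]
```

```bash
python3 -m jog '[{"grip":255,"travel":[0,0,0],"twist":0},{"grip":255,"travel":[0,0,0],"twist":0},{"grip":255,"travel":[0,0,0],"twist":0},{"grip":255,"travel":[0,0,0],"twist":0},{"grip":255,"travel":[0,0,0],"twist":0},{"grip":255,"travel":[0,0,0],"twist":0},{"grip":255,"travel":[0,0,0],"twist":0},{"grip":255,"travel":[0,0,0],"twist":0}]' 40; python3 -c "
from rig import *;print(get_obs()['moment'])"
```

```text
time: 6.8
position: [0.537, -0.2435, 0.0645]
tool_rot: [-0.061, 0.998, 0.0, -0.0]
ft_force: [0.1, 0.6, -0.6]
grip_width: 0.0099
[0.05191357 0.00125393 0.00370196]
```

```bash
python3 -m jog '[{"grip":255,"travel":[0,0,1.5],"twist":0},{"grip":255,"travel":[0,0,3],"twist":0},{"grip":255,"travel":[0,0,4.5],"twist":0},{"grip":255,"travel":[0,2,4.5],"twist":0},{"grip":255,"travel":[1.5,4,0],"twist":0},{"grip":255,"travel":[2,4.3,0],"twist":0},{"grip":255,"travel":[2,4.3,0],"twist":0},{"grip":255,"travel":[2,4.3,0],"twist":0}]'
python3 -m jog '[{"grip":255,"travel":[2,4,0],"twist":0},{"grip":255,"travel":[2,2,0],"twist":0},{"grip":255,"travel":[0,0,0],"twist":0},{"grip":255,"travel":[0,0,0],"twist":0},{"grip":255,"travel":[0,0,0],"twist":0}]'
python3 - <<'E'
from h import *
m=cam('wrist'); im=camera('wrist'); cv2.imwrite('pics/w4.png',im[:,:,::-1])
for t in ['lock_box','plug','fan_key']:
    for d in search_frame(t,'wrist'): 
        if d['p']>.2: print(t,round(d['p'],2),np.round(d['at'],3),px(d['at'],m).round())
u,v=px([.583,-.005,.06],m)[0].astype(int);print(u,v)
u0,v0=max(u-75,0),max(v-75,0)
print(u0,v0,get_obs()['grip_width']);cv2.imwrite('pics/w4c.png',cv2.resize(im[v0:v0+150,u0:u0+150,::-1],(600,600),interpolation=2))
E
```

```text
time: 7.6
position: [0.6126, -0.053, 0.2012]
tool_rot: [-0.061, 0.998, -0.0, 0.001]
ft_force: [0.4, -0.7, -0.5]
grip_width: 0.01
time: 8.1
position: [0.6512, 0.0047, 0.1999]
tool_rot: [-0.061, 0.998, -0.0, -0.0]
ft_force: [-0.3, 0.2, -0.0]
grip_width: 0.0096
lock_box 0.94 [ 0.584 -0.001  0.062] [[321. 125.]]
plug 0.97 [ 0.581 -0.001  0.063] [[321. 121.]]
fan_key 0.59 [0.638 0.003 0.205] [[317. 243.]]
316 123
241 48 0.00980776249935586
```

View pics/w4c.png

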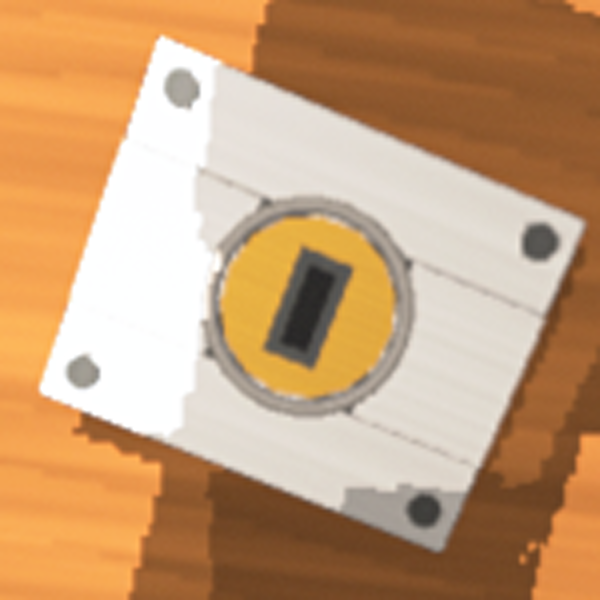

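```bash
python3 - <<'E'
from h import *
m=cam('wrist');im=cv2.imread('pics/w4.png')
f=lambda l,z:np.array([at([x/4+241-.375,y/4+48-.375],z,m) for x,y in l])
K=f([(305,246),(352,265),(314,370),(265,350)],.062)
S=f([(163,37),(585,218),(443,550),(40,392)],.060)
for P in(K,S):
    e=np.roll(P,-1,0)-P; print(P.mean(0),np.linalg.norm(e,axis=1),np.degrees(np.arctan2(e[:,1],e[:,0])))
h=cv2.cvtColor(im,cv2.COLOR_BGR2HSV)[48:198,241:391]
k=cv2.inRange(h,(20,150,100),(32,255,255));k[:45]=0;k[105:]=0
p=cv2.convexHull(cv2.findNonZero(k));(c,ax,a)=cv2.fitEllipse(p);print(c,ax,at(np.array(c)+[241,48],.062,m))
Rm=Ro.from_quat(get_obs()['tool_rot']).as_matrix();print('tooly',np.degrees(np.arctan2(Rm[1,1],Rm[0,1])),get_obs()['position'])
o=[]
T=get_obs()['position']
for n in('scene','side'):
    mm=cam(n);i=camera(n); cv2.imwrite(f'pics/{n}5.png',i[:,:,::-1])
    u,v=px(T-[0,0,.03],mm)[0].astype(int);print(n,u-40,v-40,px(T-[0,0,.0545],mm))
    o.append(cv2.resize(i[v-40:v+40,u-40:u+40,::-1],(400,400),interpolation=2))
cv2.imwrite('pics/d2.png',cv2.hconcat(o))
E
```

```text
[ 0.58411276 -0.0037138   0.062     ] [0.01106995 0.02406347 0.01181087 0.02392443] [  75.8887184   -13.27891745 -104.78893426  164.95343147]
[ 0.5838703  -0.00370155  0.06      ] [0.098231   0.07941649 0.09953599 0.07964907] [  75.3260762   -14.42058918 -104.54288488  164.64009258]
(76.47689056396484, 75.98910522460938) (41.18303298950195, 42.64666748046875) [ 0.58353536 -0.00410356  0.062     ]
tooly 96.91469186050844 [0.65148821 0.0043338  0.19970972]
scene 316 140 [[355.40775831 190.56454863]]
side 258 124 [[298.60111126 175.15980474]]
```

View pics/d2.png

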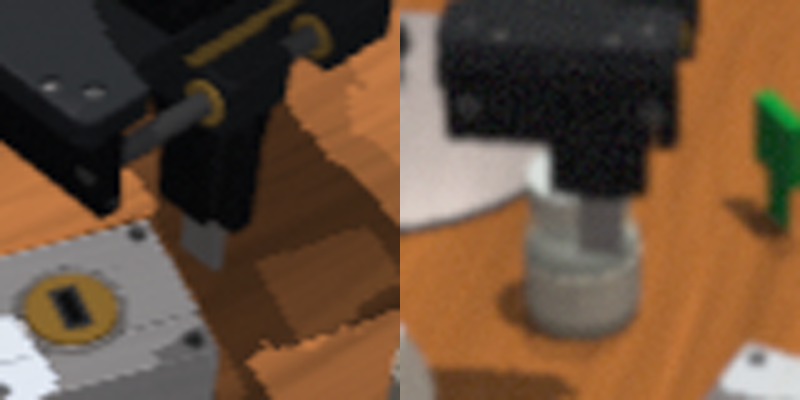

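```bash
python3 -m jog '[{"grip":255,"travel":[-2.25,-0.3,0],"twist":-7.2},{"grip":255,"travel":[-2.25,-0.25,0],"twist":-7.2},{"grip":255,"travel":[-2.25,-0.25,0],"twist":-7.2},{"grip":255,"travel":[0,0,-3],"twist":0},{"grip":255,"travel":[0,0,-3],"twist":0},{"grip":255,"travel":[0,0,-1.5],"twist":0},{"grip":255,"travel":[0,0,0],"twist":0},{"grip":255,"travel":[0,0,0],"twist":0}]'
python3 - <<'E'
from h import *
Rm=Ro.from_quat(get_obs()['tool_rot']).as_matrix();print('tooly',np.degrees(np.arctan2(Rm[1,1],Rm[0,1])),get_obs()['position'],get_obs()['ft_force'],get_obs()['moment'])
E
```

```text
time: 9.2
position: [0.5848, -0.0028, 0.1248]
tool_rot: [0.127, 0.992, -0.0, 0.0]
ft_force: [-0.2, -0.2, -0.8]
grip_width: 0.0099
tooly 75.39045991318893 [ 0.58476772 -0.00279375  0.12476788] [-0.22726804 -0.21921753 -0.82280363] [-0.01112329  0.00129645 -0.02955644]
```

```bash
python3 -m jog '[{"grip":255,"travel":[-0.05,-0.08,-0.5],"twist":0},{"grip":255,"travel":[0,0,-0.3],"twist":0},{"grip":255,"travel":[0,0,-0.3],"twist":0},{"grip":255,"travel":[0,0,-0.3],"twist":0},{"grip":255,"travel":[0,0,0],"twist":0},{"grip":255,"travel":[0,0,0],"twist":0}]' 50
python3 -c "
from rig import *;o=get_obs();print(o['position'],o['ft_force'],o['moment'])"
```

```text
time: 9.8
position: [0.584, -0.0032, 0.1105]
tool_rot: [0.127, 0.992, 0.0, -0.0]
ft_force: [0.8, 0.9, -0.1]
grip_width: 0.0094
[ 0.58400725 -0.00324401  0.11052392] [ 0.82196994  0.94565539 -0.13293736] [-0.06963484  0.00722482 -0.00631987]
```

```bash
python3 -m jog '[{"grip":255,"travel":[0,0,-0.2],"twist":0},{"grip":255,"travel":[0,0,-0.2],"twist":0},{"grip":255,"travel":[0,0,-0.1],"twist":0},{"grip":255,"travel":[0,0,-0.1],"twist":0},{"grip":255,"travel":[0,0,0],"twist":0},{"grip":255,"travel":[0,0,0],"twist":0}]'
python3 -c "
from rig import *;o=get_obs();print(o['position'],o['ft_force'],o['moment'])"
```

```text
time: 10.4
position: [0.5842, -0.0034, 0.1054]
tool_rot: [0.127, 0.992, -0.0, 0.0]
ft_force: [-1.5, -0.3, 4.8]
grip_width: 0.0099
[ 0.5842013  -0.00343102  0.10540685] [-1.51327607 -0.26869972  4.81928285] [0.00037069 0.26320127 0.03145353]
```

```bash
python3 -m jog '[{"grip":255,"travel":[0,0,-0.1],"twist":6},{"grip":255,"travel":[0,0,0],"twist":7},{"grip":255,"travel":[0,0,0],"twist":7},{"grip":255,"travel":[0,0,0],"twist":6},{"grip":255,"travel":[0,0,0],"twist":0}]'
python3 -c "
from rig import *;o=get_obs();print(o['position'],o['ft_force'],o['moment'])"
python3 -m jog '[{"grip":255,"travel":[0,0,0],"twist":-7},{"grip":255,"travel":[0,0,0],"twist":-7},{"grip":255,"travel":[0,0,0],"twist":-6},{"grip":255,"travel":[0,0,0],"twist":-6},{"grip":255,"travel":[0,0,0],"twist":-7},{"grip":255,"travel":[0,0,0],"twist":-7},{"grip":255,"travel":[0,0,0],"twist":-7},{"grip":255,"travel":[0,0,0],"twist":-5}]'
python3 -c "
from rig import *;o=get_obs();print(o['position'],o['ft_force'],o['moment'])"
```

```text
time: 10.9
position: [0.5842, -0.0038, 0.1049]
tool_rot: [-0.1, 0.995, -0.001, 0.0]
ft_force: [-2.2, -2.1, 7.8]
grip_width: 0.0093
[ 0.58420871 -0.00376971  0.10490819] [-2.17041922 -2.07568994  7.75942979] [-0.21860006  0.36723677 -0.09186847]
time: 11.7
position: [0.5838, -0.0037, 0.1035]
tool_rot: [0.348, 0.937, -0.001, -0.0]
ft_force: [-2.0, -2.2, 0.9]
grip_width: 0.0095
[ 0.58376858 -0.0037326   0.10353091] [-2.04666535 -2.15179166  0.8617544 ] [-0.36198976  0.20268743  0.11363671]
```

```bash
python3 -m jog '[{"grip":255,"travel":[0,0,-0.2],"twist":0},{"grip":255,"travel":[0,0,-0.2],"twist":5},{"grip":255,"travel":[0,0,-0.1],"twist":7},{"grip":255,"travel":[0,0,-0.1],"twist":7},{"grip":255,"travel":[0,0,-0.1],"twist":7},{"grip":255,"travel":[0,0,0],"twist":0}]'
python3 -c "
from rig import *;o=get_obs();print(o['position'],o['ft_force'],o['moment'])"
```

```text
time: 12.3
position: [0.5839, -0.0037, 0.0967]
tool_rot: [0.126, 0.992, -0.0, -0.0]
ft_force: [-1.5, -2.8, 3.6]
grip_width: 0.0096
[ 0.58392347 -0.00374359  0.09671221] [-1.54705892 -2.7867627   3.60850941] [-0.5346141   0.29452671 -0.0492163 ]
```

```bash
python3 -m jog '[{"grip":255,"travel":[0,0,-0.1],"twist":6},{"grip":255,"travel":[0,0,0],"twist":7},{"grip":255,"travel":[0,0,0],"twist":7},{"grip":255,"travel":[0,0,0],"twist":7},{"grip":255,"travel":[0,0,0],"twist":0}]'
python3 -c "
from rig import *;o=get_obs();print(o['position'],o['ft_force'],o['moment'])"
```

```text
time: 12.8
position: [0.584, -0.0036, 0.0958]
tool_rot: [-0.107, 0.994, -0.0, -0.0]
ft_force: [-1.2, -3.4, 4.2]
grip_width: 0.0093
[ 0.58399206 -0.00361041  0.09576027] [-1.22409135 -3.36734903  4.17484699] [-0.46146298  0.28837752 -0.06063396]
```

```bash
python3 -m jog '[{"grip":255,"travel":[0,0,-0.1],"twist":0},{"grip":255,"travel":[0,0,-0.1],"twist":0},{"grip":255,"travel":[0,0,0],"twist":0}]'
python3 -c "
from rig import *;o=get_obs();print(o['position'],o['ft_force'],o['moment'])"
```

```text
time: 13.1
position: [0.584, -0.0036, 0.0936]
tool_rot: [-0.107, 0.994, -0.0, -0.0]
ft_force: [-2.1, -2.9, 4.2]
grip_width: 0.0097
[ 0.58403309 -0.00364847  0.0935637 ] [-2.06304899 -2.92392998  4.19364641] [-0.64215413  0.31433395 -0.07277307]
```

```bash
python3 -m jog '[{"grip":255,"travel":[0,0,-0.15],"twist":0},{"grip":255,"travel":[0,0,-0.15],"twist":7},{"grip":255,"travel":[0,0,-0.1],"twist":-7},{"grip":255,"travel":[0,0,-0.1],"twist":-7},{"grip":255,"travel":[0,0,0],"twist":-7},{"grip":255,"travel":[0,0,0],"twist":-7},{"grip":255,"travel":[0,0,0],"twist":-6},{"grip":255,"travel":[0,0,0],"twist":0}]'
python3 -c "
from rig import *;o=get_obs();print(o['position'],o['ft_force'],o['moment'])"
```

```text
time: 13.9
position: [0.5841, -0.0036, 0.0885]
tool_rot: [0.127, 0.992, -0.0, 0.0]
ft_force: [-2.1, -4.1, 3.0]
grip_width: 0.0095
[ 0.58407478 -0.00355563  0.0884644 ] [-2.06845911 -4.05549386  2.99944682] [-0.74577699  0.31046465  0.04845258]
```

```bash
python3 -m jog '[{"grip":255,"travel":[0,0,-0.1],"twist":0},{"grip":255,"travel":[0,0,0],"twist":0}]'
python3 -c "
from rig import *;o=get_obs();print(o['position'],o['ft_force'],o['moment'])"
python3 -m jog '[{"grip":255,"travel":[0,0,-0.1],"twist":0},{"grip":255,"travel":[0,0,0],"twist":0}]'
python3 - <<'E'
from h import *
o=get_obs();print(o['position'],o['ft_force'],o['moment'])
T=np.array([.584,-.0037,.068]);o=[]
for n in('scene','side'):
    mm=cam(n);i=camera(n); cv2.imwrite(f'pics/{n}6.png',i[:,:,::-1])
    u,v=px(T,mm)[0].astype(int);print(n,u-40,v-40)
    o.append(cv2.resize(i[v-40:v+40,u-40:u+40,::-1],(400,400),interpolation=2))
cv2.imwrite('pics/d3.png',cv2.hconcat(o))
E
```

```text
time: 14.1
position: [0.5841, -0.0035, 0.0884]
tool_rot: [0.126, 0.992, -0.0, 0.0]
ft_force: [-3.3, -3.7, 8.9]
grip_width: 0.0095
[ 0.58406481 -0.00354194  0.08838295] [-3.33429914 -3.72311393  8.88508774] [-0.69431642  0.54279714  0.01233556]
time: 14.3
position: [0.5841, -0.0036, 0.0883]
tool_rot: [0.126, 0.992, -0.0, 0.0]
ft_force: [-4.5, -2.5, 15.4]
grip_width: 0.0092
[ 0.58410943 -0.00355438  0.0882863 ] [-4.48060791 -2.47594517 15.37706434] [-0.60610838  0.9046773   0.05796378]
scene 289 158
side 294 169
```

View pics/d3.png

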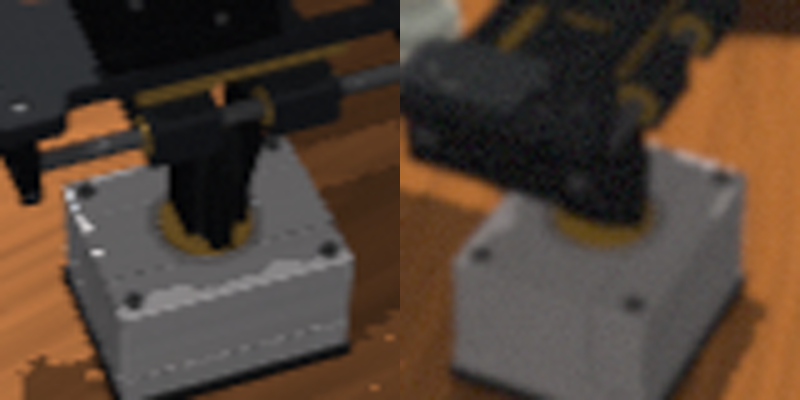

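```bash
python3 -m jog '[{"grip":255,"travel":[0,0,0.1],"twist":0},{"grip":255,"travel":[0,0,0],"twist":-8},{"grip":255,"travel":[0,0,0],"twist":-8},{"grip":255,"travel":[0,0,0],"twist":-8},{"grip":255,"travel":[0,0,0],"twist":-8},{"grip":255,"travel":[0,0,0],"twist":-8},{"grip":255,"travel":[0,0,0],"twist":0}]' 58
python3 -c "
from rig import *;o=get_obs();print(o['position'],o['ft_force'],o['moment'])"
python3 -m jog '[{"grip":255,"travel":[0,0,0],"twist":-8},{"grip":255,"travel":[0,0,0],"twist":-8},{"grip":255,"travel":[0,0,0],"twist":-8},{"grip":255,"travel":[0,0,0],"twist":-8},{"grip":255,"travel":[0,0,0],"twist":-8},{"grip":255,"travel":[0,0,0],"twist":-8},{"grip":255,"travel":[0,0,0],"twist":0},{"grip":255,"travel":[0,0,0],"twist":0}]'
python3 - <<'E'
from h import *
o=get_obs();print(o['position'],o['ft_force'],o['moment'],o['q'])
Rm=Ro.from_quat(o['tool_rot']).as_matrix();print('tooly',np.degrees(np.arctan2(Rm[1,1],Rm[0,1])))
E
```

```text
time: 15.1
position: [0.584, -0.0039, 0.0884]
tool_rot: [0.458, 0.889, -0.0, 0.0]
ft_force: [-3.2, -5.1, 8.6]
grip_width: 0.0095
[ 0.58401228 -0.0038791   0.08837615] [-3.23827629 -5.08605577  8.58135898] [-0.88861754  0.67060365  0.06268951]
time: 15.9
position: [0.5837, -0.0039, 0.0884]
tool_rot: [0.78, 0.626, -0.001, 0.0]
ft_force: [-3.9, -4.6, 9.3]
grip_width: 0.0095
[ 0.58366895 -0.00393271  0.08837686] [-3.86266879 -4.55253486  9.32281842] [-0.92383054  0.82875398  0.15669753] [-0.19740675  0.68946279  1.65864256 -0.00189491  0.7938945   0.02087656]
tooly -12.43059541659573
```

```bash
python3 -m jog '[{"grip":255,"travel":[0,0,0],"twist":-4},{"grip":255,"travel":[0,0,0],"twist":-4},{"grip":255,"travel":[0,0,0],"twist":0},{"grip":255,"travel":[0,0,0],"twist":0},{"grip":255,"travel":[0,0,0],"twist":0}]'
python3 - <<'E'
from h import *
o=get_obs();print(o['position'],o['ft_force'],o['moment'])
Rm=Ro.from_quat(o['tool_rot']).as_matrix();print('tooly',np.degrees(np.arctan2(Rm[1,1],Rm[0,1])))
m=cam('wrist');im=camera('wrist');print(px([.584,-.0037,.062],m))
T=np.array([.584,-.0037,.066]);o=[]
for n in('scene','side'):
    mm=cam(n);i=camera(n); cv2.imwrite(f'pics/{n}7.png',i[:,:,::-1])
    u,v=px(T,mm)[0].astype(int)
    o.append(cv2.resize(i[v-20:v+20,u-20:u+20,::-1],(400,400),interpolation=2))
cv2.imwrite('pics/d4.png',cv2.hconcat(o))
E
```

```text
time: 16.4
position: [0.5836, -0.0039, 0.0884]
tool_rot: [0.821, 0.571, -0.001, 0.0]
ft_force: [-3.6, -4.9, 9.4]
grip_width: 0.0094
[ 0.58359644 -0.00391747  0.08835732] [-3.57805841 -4.94876499  9.43950527] [-0.93763423  0.76107495  0.15095622]
tooly -20.422978342516156
[[317.6085469  244.21549112]]
```

View pics/d4.png

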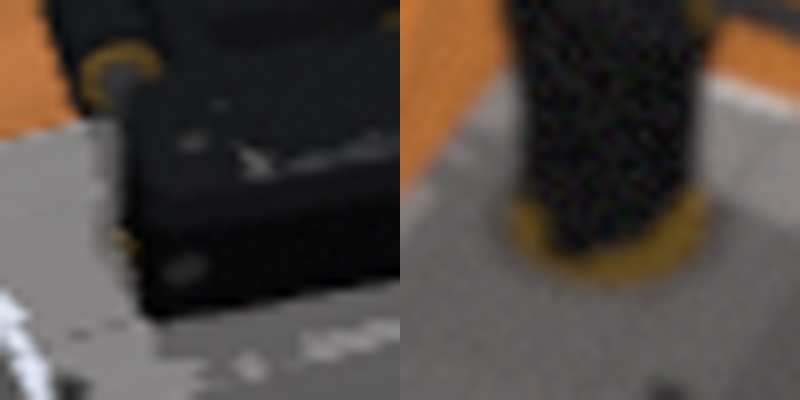

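```bash
M() { python3 -c "
from rig import *
import numpy as np
o=get_obs();v=[]
for i in range(4): camera('side');v.append(get_obs()['moment'][2])
print('Mz',np.mean(v),np.std(v))"; }
M
python3 -m jog '[{"grip":255,"travel":[0,0,0],"twist":-2},{"grip":255,"travel":[0,0,0],"twist":0},{"grip":255,"travel":[0,0,0],"twist":0}]' |grep ft; M
python3 -m jog '[{"grip":255,"travel":[0,0,0],"twist":-2},{"grip":255,"travel":[0,0,0],"twist":0},{"grip":255,"travel":[0,0,0],"twist":0}]' |grep ft; M
```

```text
Mz 0.14441308506651684 0.03565152439452803
ft_force: [-4.6, -4.2, 10.0]
Mz 0.1553126349939117 0.013515415444404147
ft_force: [-4.0, -5.2, 9.4]
Mz 0.13295846333870343 0.03585514365101878
```

```bash
M() { python3 -c "
from rig import *
import numpy as np
v=[]
for i in range(6): camera('side');o=get_obs();v.append([o['moment'][2],o['joint_torque'][5],o['grip_width']])
print('Mz',np.mean(v,0).round(4),np.std(v,0).round(4))"; }
M
python3 -m jog '[{"grip":255,"travel":[0,0,0],"twist":-2},{"grip":255,"travel":[0,0,0],"twist":0},{"grip":255,"travel":[0,0,0],"twist":0}]' |grep -E 'ft|rot'; M
python3 -m jog '[{"grip":255,"travel":[0,0,0],"twist":-2},{"grip":255,"travel":[0,0,0],"twist":0},{"grip":255,"travel":[0,0,0],"twist":0}]' |grep -E 'ft|rot'; M
python3 - <<'E'
from h import *
im=camera('wrist');cv2.imwrite('pics/w8.png',im[:,:,::-1])
i=camera('side');u,v=px([.584,-.0037,.075],cam('side'))[0].astype(int)
c=cv2.resize(i[v-20:v+20,u-20:u+20,::-1],(400,400),interpolation=2)
c=cv2.convertScaleAbs(c,alpha=2.5,beta=10)
cv2.imwrite('pics/d5.png',cv2.hconcat([c,cv2.resize(im[180:300,260:380,::-1],(400,400),interpolation=2)]))
E
```

```text
Mz [0.1767 0.161  0.0096] [0.0218 0.     0.0001]
tool_rot: [0.85, 0.527, -0.001, 0.0]
ft_force: [-4.3, -5.0, 9.3]
Mz [0.1678 0.1644 0.0096] [0.0247 0.0002 0.0001]
tool_rot: [0.859, 0.512, -0.001, 0.0]
ft_force: [-3.9, -4.2, 9.7]
Mz [0.2102 0.2025 0.0096] [0.0149 0.0001 0.0002]
```

View pics/d5.png

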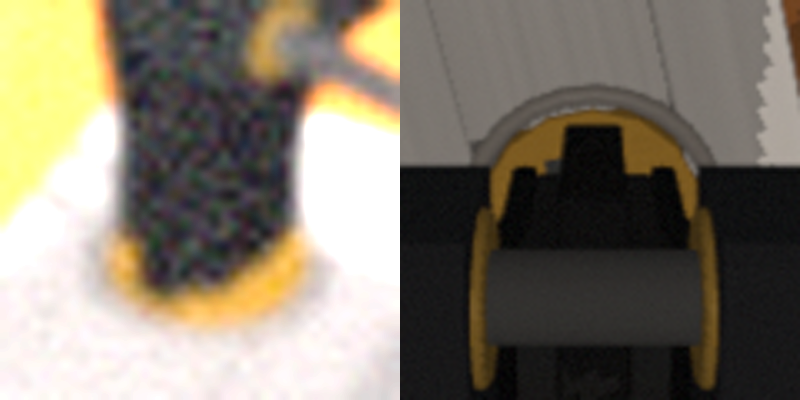

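```bash
python3 - <<'E'
from h import *
for n in('scene','side'):
    camera(n)
    for t in ['spice_jar','salt_jar','pantry_key','fan_key']:
        print(n,t,[(round(d['p'],2),np.round(d['at'],3).tolist()) for d in search_frame(t,n)[:2]])
o=get_obs();print(o['time'],o['position'],o['ft_force'],o['joint_torque'][5],o['grip_width'])
hand_in()
E
```

```text
scene spice_jar [(0.65, [0.696, 0.102, 0.058])]
scene salt_jar []
scene pantry_key []
scene fan_key [(0.77, [0.634, -0.238, 0.048]), (0.37, [0.569, 0.268, 0.06])]
side spice_jar [(0.83, [0.683, 0.132, 0.059])]
side salt_jar [(0.96, [0.701, -0.13, 0.03])]
side pantry_key [(0.55, [0.562, 0.281, 0.065])]
side fan_key [(0.42, [0.589, 0.01, 0.09])]
19.85 [ 0.5835575  -0.00389215  0.08836903] [-4.66519091 -4.55011915 10.30269512] 0.20249332766979933 0.009833755878646867
the job is handed in; nothing more can be done
```

I took the black square-headed fan key from its dark stand and put it in the lock. I rocked it through both wafers under less than about 10 N and pushed it fully home. I then turned it clockwise, and the job is handed in at 19.85 s with the key still gripped and turned.

**Seating:** the tool stopped hard at z = 88.4 mm, against about 88.5 mm expected, and no blade showed in the picture.

**Turn:** the hand turned about 104°. The quiet wrist-joint torque jumped from 0.164 to 0.203 N m over the last 2°, which I take to be the plug reaching its stop at about 1.6 rad. I could not see the face angle directly because the head covers the slot. The force sensor's own moment was noisy, around 0.13 to 0.21 N m. The close wrist view shows the head still straight between the fingers.

**Final hold:** the grip is set at 58 N (9.8 mm opening) with about 10 N downward.

**Bystanders:** the side camera finds the jars and the pantry key within 2 mm of where they stood sideways. The salt jar's height read 16 mm lower than before, which I did not follow up. The scene camera found the spice jar in place and the green look-alike key within about 3 mm. It missed the salt jar, and it reported the pantry key's spot as a fan_key with a low score. I did not look at a picture to settle either point.

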